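Find the rocking lid on the bamboo boxes and press it home

TASK

One of the four round lids on the square bamboo boxes is not seated. Press lids near their edge with a fingertip, without lifting any, until you find the one that rocks and have tipped it, then press down firmly on its middle until it sits fully home, level and firm like the others. Leave the lids in their boxes, do not shift the other things on the shelf, and finish clear of everything.

Things in the scene. Friction and masses are not known exactly. Their poses are not given: they have to be found in the camera images.
- lid_a: One of four identical round pale wood lids (80 mm across, 14 mm thick). Origin: centre of its underside; z up. Each lies loose in the round recess (84 mm wide, 9 mm deep) of a square bamboo box, 96 mm a side, 50 mm high, fixed to the shelf. Which letter lies in which box varies. More under lid_b, lid_c, lid_d.
- lid_b: One of four identical round pale wood lids (80 mm across, 14 mm thick). Origin: centre of its underside; z up. Any lid that is home has its origin 41 mm above the shelf, is level and firm, and its top face stands 5 mm above the box's rim (55 mm above the shelf), so a finger pressing anywhere on it clears the rim.
- lid_c: One of four identical round pale wood lids (80 mm across, 14 mm thick). Origin: centre of its underside; z up. Three lids are home; the other, any of the four, stands level 5 mm high on a stiff stud 8 mm wide under its middle. A 1 to 3 N press 27 mm off its middle tips it 0.14 rad until its edge bottoms, far side rising; let go, it falls back level.
- lid_d: One of four identical round pale wood lids (80 mm across, 14 mm thick). Origin: centre of its underside; z up. The lid that rocks, whichever it is, goes home only by a press on its middle of more than about 8 N (12 to 20 N is good): this drives its stud in, and it then stays down. Lids weigh about 90 g.
- puzzle_cube: red aluminium puzzle cube, 56.5 mm a side, loose, 0.2 kg; origin at the centre of its underside. A bystander.
- paperweight: glass paperweight ball 68 mm in diameter with a small flat foot, 64 mm high, loose; origin at the centre of its foot. A bystander.
- dice_cup: open dark wooden dice cup, 68 mm in diameter, 85 mm high, loose; origin at the centre of its underside. A bystander.
- pawn_1: turned wooden game pawn, 22 mm in diameter, 48 mm high, loose and easily knocked over, between the boxes; origin at the centre of its foot. A bystander.
- pawn_2: a second pawn, like pawn_1. A bystander.
- pencil_box: plain oblong bamboo box, 62 x 152 mm, 42 mm high, on the robot's side of the others, loose; origin at the centre of its underside. A bystander, not one of the four round-lidded boxes.
Things that resemble listed ones, but are neither listed nor needed, are in the scene too. Leave any blue or red look-alike of the lid_d alone.

How it is judged:
By the outcome, as a careful person would: the job done as asked, in the order asked, and still so for the second after the job is handed in, with the robot touching nothing.
It also fails if it takes over 48 s, if anything falls off the work surface, if the arm or the gripper's body presses on something with over 40 N, if the wrist force passes 120 N, or if a joint passes its speed limit or range.

ROBOT

A 7-joint arm with a two-finger parallel gripper is mounted at the origin on the work surface. World frame = base frame: x ahead of the robot, y to its left, z up, the work surface at z = 0. Lengths are in m, angles in rad, forces in N, time in s.
With the tool pointing down it reaches from about 0.4 to 0.925 m from the base axis. Payload 5.6 kg.
Tool frame: the origin (TCP) lies between the finger pads; the fingertips stand 17 mm ahead of it and the grasp point (between the pads) lies 2 mm behind it; z points along the fingers, y is the line along which they close (so a half turn about z gives the same grasp; the last joint's range is limited). The gripper opens to 85 mm and grips with 20 to 120 N. Pads are 22 mm wide; open, the fingers measure 114 mm over their backs; the gripper's body (76 mm by 85 mm) begins 54 mm behind the grasp point. The pads swing forward as they close: fully open they stand 13 mm farther back than shut.
Start: joints at [1.291, 0.468, -0.012, 1.603, 0.006, 1.071, -0.056], TCP at [0.152, -0.632, 0.248] pointing down, gripper open.
Joint ranges: [-2.53, 2.53], [-0.31, 2.02], [-1.57, 1.55], [0.28, 2.44], [-1.29, 4.43], [0.15, 1.84], [-2.92, 2.92]. Speed limits (rad/s): [2.57, 2.57, 3.14, 3.14, 3.14, 3.14, 3.14].

INTERFACE

Orientations are given as a 3x3 rotation matrix whose columns are the frame's x, y, z axes.
In Python, from station import bot, vision, ticket gives the robot as it stands.
- The arm moves only by the shell command python3 -m pendant 'ROWS' [OPENING] [FORCE]. ROWS is JSON, one flat list of numbers, 4 for each row, row after row: the shift along the tool's x, y, z in cm, then the turn about the tool's z in rad. A call has 1 to 12 rows; each row shifts and turns the commanded pose from where the row before left it, along the tool's axes as they then stand; what a row does not reach is not made up. A row lasts 1/8 s, in which the tool goes at most 62.5 mm and 10.7 degrees, less where a joint would pass 70% of its speed; a pose out of reach is approached as far as the arm can. A call with a gripper value outside its range is refused whole. OPENING is the closure in counts, from 0 (fully open) to 255 (shut), set as the call begins (- or left out, the last holds). The fingers move at their own pace and stop on an object; FORCE is the grip in N (left out, the last holds). Time passes only in rows, so rows that do not move let the fingers close. It gives the time, the measured TCP pose, the force, the opening and the grip force at its end, in the units of the state.
- bot.state(): the state, without advancing time (a new reading comes with each control period).
- vision.capture(name): name is "side" or "top" or "wrist"; returns the picture (400x640x3 uint8, red, green, blue); there is no depth.
- vision.get_calibration(name): a dict with "fx", "fy", "cx", "cy" (pixels), "distortion" ([k1, k2, p1, p2, k3] as OpenCV has them; the pictures are not rectified), "R" (3x3) and "t" (3): a world point X has camera coordinates R X + t; the wrist camera has in their place "tool_from_camera" (4x4, takes a point from camera to tool coordinates, whose origin is the TCP and whose axes are the flange's). Camera axes: x right, y down, z forward; pixel columns grow to the right and rows downward; lengths in m; the calibration is good to about 2 mm. A picture is of the moment at which its call begins: read the wrist's pose just before it. get_calibration takes no time and is no camera call.
- ticket.finish_job(): hands the job in; it is judged then, once.
The state is a dict: "time_s": time; "joints": joint angles; "joint_vel": joint speeds; "joint_torque": joint torques, N m; "position": TCP position; "tool_rot": TCP orientation; "ft_force": force on the tool from outside, world axes, zero at the start; "ft_torque": the same for the moment, N m; "width": finger opening in m; "grip_force": force on a finger pad.
Only numpy, scipy, OpenCV 4.12 (cv2) and the standard library are available. Lean on these libraries where they do the work, as an engineer would, in place of code of your own. Each camera call takes 0.05 s, during which the arm holds its last target. There are 200 camera calls.

## Working session

There is one attempt and no reset: what is moved stays moved. The work goes in short steps, Python scripts to look and compute and a shell command to move; the robot and the scene stay as the last step left them, time stands still between calls to the robot, and variables do not carry over. Pictures are saved under pics/ and viewed, at most 10 in all, crops included, and the job is handed in when it is done.

```bash
mkdir -p pics; ls; python3 - <<'E'
from station import bot, vision
import cv2,numpy as np
s=bot.state();print(s['time_s'],s['position'],np.round(s['tool_rot'],3).tolist(),s['ft_force'],s['width'])
for n in('top','side'):
    im=vision.capture(n);cv2.imwrite(f'pics/{n}0.png',im[...,::-1])
    c=vision.get_calibration(n);print(n,{k:np.round(v,4).tolist() for k,v in c.items()})
print(np.round(vision.get_calibration('wrist')['tool_from_camera'],4).tolist())
E
```

```text
pics
0.0 [ 0.15230251 -0.63134884  0.24732946] [[0.972, 0.235, -0.001], [0.235, -0.972, 0.002], [-0.0, -0.002, -1.0]] [-0.65514598 -0.13557404 -0.55473619] 0.08554846043153706
top {'fx': 430.0535, 'fy': 430.0535, 'cx': 316.0302, 'cy': 199.2461, 'distortion': [0.0373, 0.0, 0.0, 0.0, 0.0], 'R': [[-0.0139, -0.9999, -0.0027], [-0.9851, 0.0142, -0.1715], [0.1716, 0.0003, -0.9852]], 't': [0.0227, 0.4983, 1.0606]}
side {'fx': 386.8403, 'fy': 386.8403, 'cx': 319.2584, 'cy': 201.988, 'distortion': [-0.0197, 0.0, 0.0, 0.0, 0.0], 'R': [[-0.8579, -0.5138, -0.0031], [-0.28, 0.4727, -0.8355], [0.4307, -0.7159, -0.5494]], 't': [0.4431, 0.1807, 0.7958]}
[[0.0005, -0.947, -0.3213, 0.0836], [1.0, 0.0003, 0.0006, -0.0006], [-0.0005, -0.3213, 0.947, -0.1262], [0.0, 0.0, 0.0, 1.0]]
```

View pics/top0.png

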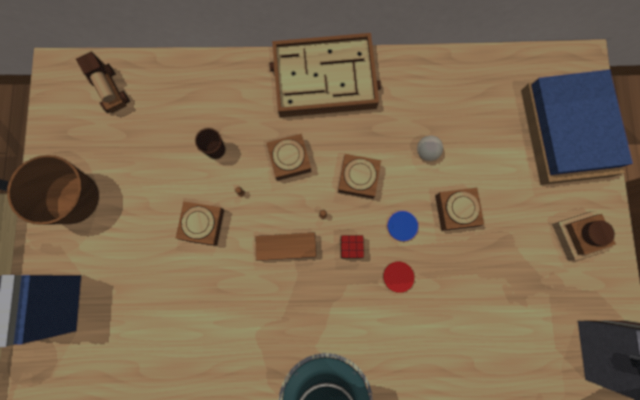

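View pics/side0.png

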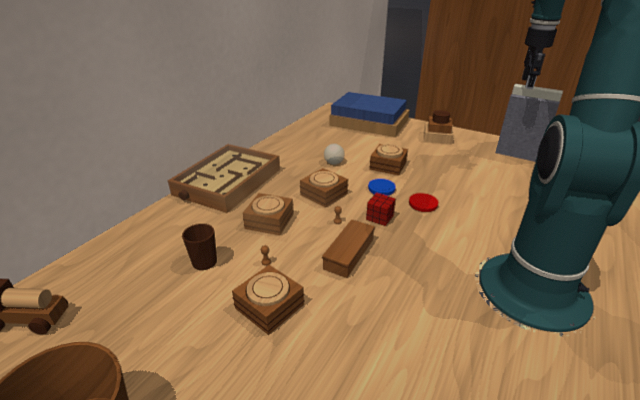

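Top view: the pale round lids on boxes are at (197,222), (288,155), (360,175) and (462,208). The blue disc (403,226) and red disc (399,277) are look-alikes lying on the shelf. The pawns are at (240,191) and (323,214), the cube at (352,246), the cup at (210,143), the ball at (430,149) and the pencil box at (286,246). The side view shows the same four boxes.

```bash
cat > h.py <<'E'
from station import bot, vision
import cv2,numpy as np
def ray(c,uv,z):
    K=np.array([[c['fx'],0,c['cx']],[0,c['fy'],c['cy']],[0,0,1]])
    p=cv2.undistortPoints(np.array([[uv]],float),K,np.array(c['distortion']))[0,0]
    R=np.array(c['R']);t=np.array(c['t']);o=-R.T@t;d=R.T@np.array([p[0],p[1],1]);return o+d*(z-o[2])/d[2]
def proj(c,X):
    K=np.array([[c['fx'],0,c['cx']],[0,c['fy'],c['cy']],[0,0,1]])
    return cv2.projectPoints(np.array([X],float),cv2.Rodrigues(np.array(c['R']))[0],np.array(c['t']),K,np.array(c['distortion']))[0].ravel()
E
python3 - <<'E'
from h import *
def blobs(n,seeds,hw):
    im=cv2.imread(f'pics/{n}0.png').astype(int);out=[]
    for (u,v) in seeds:
        w=im[v-hw:v+hw,u-hw:u+hw];lum=w.sum(2).astype(np.float32)
        th=cv2.threshold(cv2.normalize(lum,None,0,255,cv2.NORM_MINMAX).astype(np.uint8),0,255,cv2.THRESH_OTSU)[1]
        th=cv2.morphologyEx(th,cv2.MORPH_CLOSE,np.ones((5,5),np.uint8))
        k,l,s,ce=cv2.connectedComponentsWithStats(th);i=l[hw,hw]
        out.append((ce[i]+[u-hw,v-hw],s[i]))
    return out
ct=vision.get_calibration('top');cs=vision.get_calibration('side')
for (p,s),(q,r) in zip(blobs('top',[(197,222),(288,155),(360,175),(462,208)],20),blobs('side',[(268,288),(269,207),(323,180),(390,151)],24)):
    X=ray(ct,p,.055);X6=ray(ct,p,.06)
    print(np.round(p,1),s[2:],np.round(X,4),'side',np.round(q,1),r[2:],'pred55',np.round(proj(cs,X),1),'pred60',np.round(proj(cs,X6),1))
for n,p,z in(('pawn1',(240,189),.04),('pawn2',(323,212),.04),('cube',(352,246),.056),('cup',(208,136),.085),('ball',(430,148),.05),('pbox',(286,246),.042)):print(n,np.round(ray(ct,p,z),3))
a=cv2.imread('pics/top0.png')[120:270,160:500];cv2.imwrite('pics/crop.png',cv2.resize(a,None,fx=2.3,fy=2.3,interpolation=2))
E
```

```text
[195.4 218.9] [  40   36 1030] [0.4506 0.3195 0.055 ] side [266.7 281.6] [  48   40 1567] pred55 [262.3 286.3] pred60 [262.8 284.1]
[284.4 153.1] [ 36  40 974] [0.6188 0.0958 0.055 ] side [269.8 197.3] [  48   31 1036] pred55 [264.2 204.7] pred60 [264.6 203.1]
[359.6 170.7] [ 40  34 933] [ 0.5693 -0.0971  0.055 ] side [319.8 171.7] [  48   48 1245] pred55 [320.8 176.7] pred60 [321.1 175.3]
[463.7 204.1] [  40   35 1004] [ 0.4788 -0.3563  0.055 ] side [390.9 148. ] [  48   48 1286] pred55 [387.  149.1] pred60 [387.2 147.9]
pawn1 [0.529 0.212 0.04 ]
pawn2 [ 0.466 -0.002  0.04 ]
cube [ 0.377 -0.072  0.056]
cup [0.657 0.286 0.085]
ball [ 0.628 -0.282  0.05 ]
pbox [0.38  0.093 0.042]
```

View pics/crop.png

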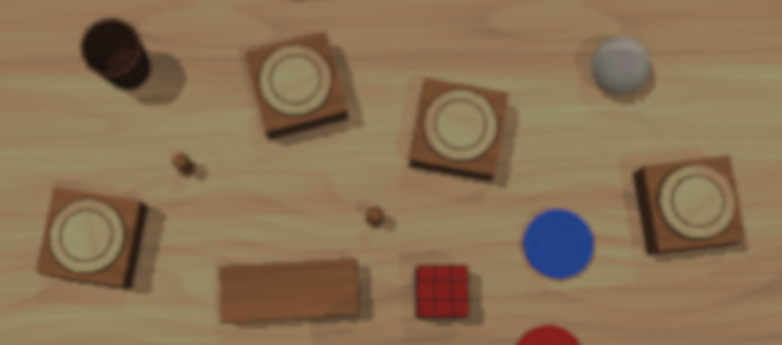

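The crop confirms four pale lids, each set in a brown square box. The blue and red discs lie flat on the table with no box. My blobs leaked into the table, so I'll redo them without closing and use a hull.

```bash
python3 - <<'E'
from h import *
ct=vision.get_calibration('top');cs=vision.get_calibration('side')
def blob(n,u,v,hw):
    im=cv2.imread(f'pics/{n}0.png');g=im.astype(int).sum(2);best=None
    ref=np.median(g[v-6:v+7,u-6:u+7])
    th=(g[v-hw:v+hw,u-hw:u+hw]>0.8*ref).astype(np.uint8)
    k,l,s,ce=cv2.connectedComponentsWithStats(th,connectivity=4)
    i=np.bincount(l[hw-5:hw+6,hw-5:hw+6][th[hw-5:hw+6,hw-5:hw+6]>0]).argmax()
    # lid rim ring component: take all comps within
    pts=np.argwhere((l>0)&np.isin(l,[j for j in range(1,k) if s[j][0]>0 and s[j][1]>0 and s[j][0]+s[j][2]<2*hw and s[j][1]+s[j][3]<2*hw and s[j][4]>15]))[:,::-1].astype(np.int32)
    h=cv2.convexHull(pts);e=cv2.fitEllipse(h);return np.array(e[0])+[u-hw,v-hw],np.round(e[1],1)
for a,b in zip([(198,222),(288,154),(360,174),(463,208)],[(268,288),(269,207),(323,180),(390,151)]):
    p,s=blob('top',*a,22);q,r=blob('side',*b,27 if b[0]<300 and b[1]>250 else 23)
    X=ray(ct,p,.055)
    print(np.round(p,1),s,np.round(X,4),'side',np.round(q,1),r,'pred55',np.round(proj(cs,X),1),'pred60',np.round(proj(cs,ray(ct,p,.06)),1))
E
```

```text
[197.1 222.2] [29.9 31.5] [0.4423 0.315  0.055 ] side [267.3 287.3] [29.9 41.7] pred55 [267.2 286.4] pred60 [267.8 284.2]Traceback (most recent call last):
  File "<stdin>", line 13, in <module>
  File "<stdin>", line 11, in blob
cv2.error: OpenCV(4.12.0) /io/opencv/modules/imgproc/src/shapedescr.cpp:356: error: (-215:Assertion failed) n >= 0 && (depth == CV_32F || depth == CV_32S) in function 'fitEllipseNoDirect'
```

```bash
python3 - <<'E'
from h import *
ct=vision.get_calibration('top');s=bot.state();R=np.array(s['tool_rot']);P=np.array(s['position'])
for p in [(197.1,222.2),(287.8,154.0),(359.9,174.0),(462.5,207.5)]: 
    X=ray(ct,p,.055);print(np.round(X,4))
X[2]=.15;print(R.T@(X-[.028,0,0]-P)*100)
E
```

```text
[0.4423 0.3149 0.055 ]
[0.6162 0.0869 0.055 ]
[ 0.5605 -0.0977  0.055 ]
[ 0.4701 -0.3527  0.055 ]
[ 34.71007658 -20.28453242   9.77042514]
```

```bash
python3 -m pendant '[3.5,-2,0.7,0, 3.5,-2,0.7,0, 3.5,-2,0.7,0, 3.5,-2,0.7,0, 3.5,-2,0.7,0, 3.5,-2,0.7,0, 3.5,-2,0.7,0, 3.5,-2,0.7,0, 3.4,-2.1,0.7,0, 3.3,-2.2,0.7,0, 0,0,0,0.12, 0,0,0,0.117]' 255
python3 - <<'E'
from h import *
s=bot.state();print(s['time_s'],s['position'],np.round(s['tool_rot'],3).tolist(),s['ft_force'])
im=vision.capture('wrist');cv2.imwrite('pics/w1.png',im[...,::-1])
E
```

```text
time_s: 1.6
position: [0.4423, -0.3524, 0.1777]
tool_rot: [[1.0, -0.003, -0.001], [-0.003, -1.0, 0.001], [-0.001, -0.001, -1.0]]
ft_force: [-0.3, 0.7, -0.1]
width: 0.0001
grip_force: 0.0
1.6 [ 0.44231823 -0.35235646  0.17769234] [[1.0, -0.003, -0.001], [-0.003, -1.0, 0.001], [-0.001, -0.001, -1.0]] [-0.32912485  0.70219575 -0.13519636]
```

View pics/w1.png

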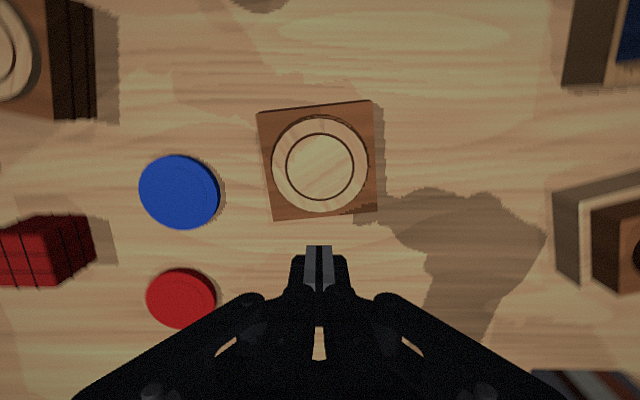

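The wrist view shows the lid centred at about (320,164) in its box, with the closed fingertips at (318,250).

```bash
cat >> h.py <<'E'
def wray(s,uv,z):
    c=dict(vision.get_calibration('wrist'));T=np.eye(4);T[:3,:3]=s['tool_rot'];T[:3,3]=s['position']
    M=np.linalg.inv(T@np.array(c['tool_from_camera']));c['R']=M[:3,:3];c['t']=M[:3,3];return ray(c,uv,z)
E
python3 - <<'E'
from h import *
s=bot.state()
for z in(.055,.06):print(wray(s,(320,164),z))
E
```

```text
[ 0.47299877 -0.35328925  0.055     ]
[ 0.47405713 -0.35327285  0.06      ]
```

```bash
python3 -m pendant '[0.3,0,4,0, 0,0,4,0, 0,0,1.5,0, 0,0,0,0, 0,0,0,0]'; python3 -m pendant '[0,0,0.1,0, 0,0,0.1,0, 0,0,0.1,0, 0,0,0,0]';python3 -m pendant '[0,0,0.1,0, 0,0,0.1,0, 0,0,0,0]'
```

```text
time_s: 2.28
position: [0.446, -0.3538, 0.0846]
tool_rot: [[1.0, -0.0, 0.002], [-0.0, -1.0, -0.001], [0.002, 0.001, -1.0]]
ft_force: [-0.9, -0.2, 0.7]
width: 0.0001
grip_force: 0.0
time_s: 2.78
position: [0.4451, -0.3532, 0.0803]
tool_rot: [[1.0, -0.0, -0.0], [-0.0, -1.0, -0.0], [-0.0, 0.0, -1.0]]
ft_force: [-0.8, 0.2, 0.1]
width: 0.0
grip_force: 0.0
time_s: 3.15
position: [0.4451, -0.3531, 0.0781]
tool_rot: [[1.0, -0.0, -0.0], [-0.0, -1.0, 0.0], [-0.0, -0.0, -1.0]]
ft_force: [-0.5, 0.5, -0.1]
width: -0.0004
grip_force: 0.0
```

```bash
for i in 1 2 3; do python3 -m pendant '[0,0,0.1,0, 0,0,0,0]' | grep -E 'posi|ft'; done
```

```text
position: [0.4451, -0.3532, 0.0772]
ft_force: [-0.3, 0.0, -0.3]
position: [0.445, -0.3532, 0.0762]
ft_force: [-0.2, 0.2, 1.0]
position: [0.4449, -0.3532, 0.0752]
ft_force: [-2.8, 0.3, 1.2]
```

```bash
for i in 1 2 3; do python3 -m pendant '[0,0,0.1,0, 0,0,0,0]' | grep -E 'posi|ft'; done
```

```text
position: [0.4452, -0.3533, 0.0745]
ft_force: [-2.2, 0.9, 3.1]
position: [0.4454, -0.3535, 0.0741]
ft_force: [-2.6, 1.2, 9.0]
position: [0.446, -0.3535, 0.0736]
ft_force: [-3.5, 1.3, 11.0]
```

```bash
python3 -m pendant '[0,0,-0.1,0, 0,0,0,0]' | grep -E 'time|posi|ft'
python3 - <<'E'
from h import *
a=vision.capture('wrist')[...,::-1];b=vision.capture('side')[...,::-1]
s=bot.state();print(s['position'])
cv2.imwrite('pics/w2.png',np.hstack([cv2.resize(a[60:310,200:450],(400,400)),cv2.resize(b[115:190,350:425],(400,400),interpolation=2)]))
E
```

```text
time_s: 4.9
position: [0.4459, -0.3533, 0.0737]
ft_force: [-1.1, -0.6, 6.2]
[ 0.44589056 -0.35331377  0.07370653]
```

View pics/w2.png

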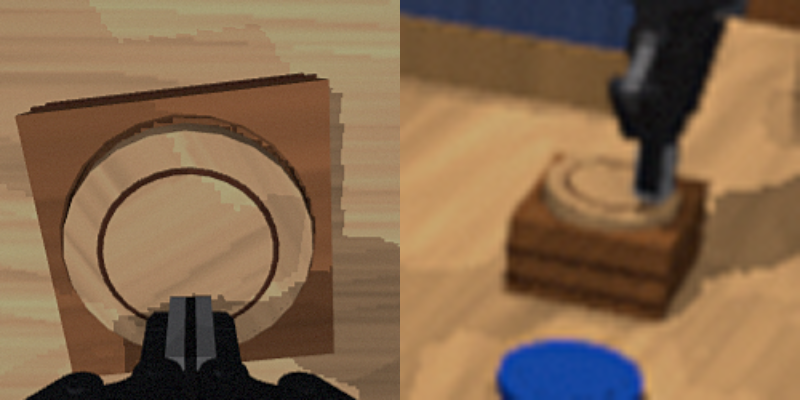

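The lid is tipped: there is a gap at its far edge in the left crop, and the finger sits low on the near edge. I'll let go and compare.

```bash
python3 -m pendant '[0,0,-0.5,0, 0,0,-0.5,0, 0,0,0,0, 0,0,0,0]' | grep -E 'time|posi|ft'
python3 - <<'E'
from h import *
a=vision.capture('wrist')[...,::-1];b=vision.capture('side')[...,::-1]
cv2.imwrite('pics/w3.png',np.hstack([cv2.resize(a[60:310,200:450],(400,400)),cv2.resize(b[115:190,350:425],(400,400),interpolation=2)]))
E
```

```text
time_s: 5.5
position: [0.4451, -0.3531, 0.0831]
ft_force: [0.1, 0.6, 1.2]
```

View pics/w3.png

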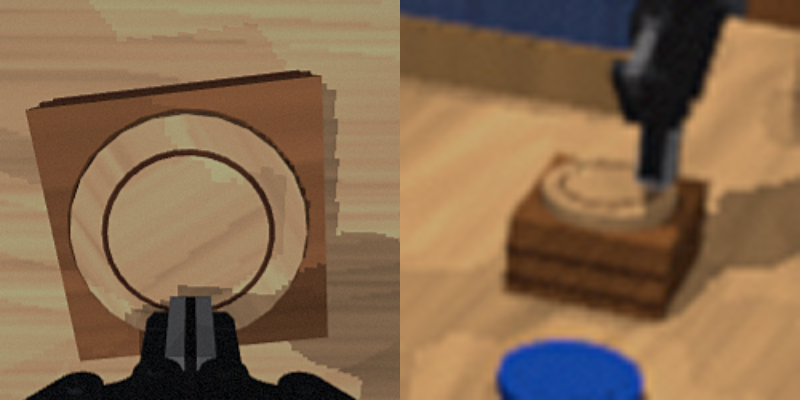

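The far gap has closed and the inner ring has moved from (188,258) to (188,228) in the crop. The lid has fallen back level, so this one rocks. Now I'll go to its middle.

```bash
python3 - <<'E'
from h import *
s=bot.state();print(s['position'],wray(s,(317.5,200.6),.06))
E
python3 -m pendant '[1.4,0,-0.3,0, 1.5,0,0,0, 0,0,0.4,0, 0,0,0.4,0, 0,0,0,0, 0,0,0,0]'| grep -E 'time|posi|ft'; for i in 1 2 ; do python3 -m pendant '[0,0,0.1,0, 0,0,0,0]' | grep -E 'posi|ft'; done
```

```text
[ 0.44503276 -0.35307408  0.08309994] [ 0.47734436 -0.35176898  0.06      ]
time_s: 6.35
position: [0.4738, -0.3533, 0.0781]
ft_force: [0.2, -1.4, -0.5]
position: [0.4741, -0.3532, 0.0773]
ft_force: [0.3, 0.8, 0.5]
position: [0.4741, -0.3531, 0.0762]
ft_force: [0.3, -0.4, -0.5]
```

```bash
for i in 1 2 3; do python3 -m pendant '[0,0,0.1,0, 0,0,0,0]' | grep -E 'posi|ft'; done
```

```text
position: [0.4741, -0.3534, 0.0756]
ft_force: [-2.3, 0.1, 3.6]
position: [0.4741, -0.3535, 0.0749]
ft_force: [-2.2, 0.6, 6.1]
position: [0.4741, -0.3534, 0.0739]
ft_force: [-2.1, -0.5, 6.5]
```

```bash
for i in 1 2 3; do python3 -m pendant '[0,0,0.1,0, 0,0,0,0]' | grep -E 'posi|ft'; done
```

```text
position: [0.4741, -0.3535, 0.0729]
ft_force: [-2.1, 0.6, 6.5]
position: [0.4738, -0.3533, 0.0721]
ft_force: [-3.4, 0.2, 9.8]
position: [0.4738, -0.3533, 0.0721]
ft_force: [-6.9, 2.9, 16.4]
```

```bash
python3 -m pendant '[0,0,0.04,0, 0,0,0,0, 0,0,0,0]' | grep -E 'posi|ft'; python3 -m pendant '[0,0,-0.4,0, 0,0,-0.8,0, -1.5,0,-2,0, -1.5,0,-3,0, 0,0,-4,0, 0,0,0,0, 0,0,0,0]' | grep -E 'time|posi|ft'
python3 - <<'E'
from h import *
s=bot.state();a=vision.capture('wrist')[...,::-1];b=vision.capture('side')[...,::-1]
print(wray(s,(320,164),.055))
cv2.imwrite('pics/w4.png',np.hstack([cv2.resize(a[60:260,220:420],(400,400)),cv2.resize(b[115:190,350:425],(400,400),interpolation=2)]))
E
```

```text
position: [0.4738, -0.3534, 0.072]
ft_force: [-6.5, 2.8, 18.9]
time_s: 9.6
position: [0.444, -0.3529, 0.1716]
ft_force: [-0.1, 0.6, -0.5]
[ 0.4762544  -0.35337649  0.055     ]
```

View pics/w4.png

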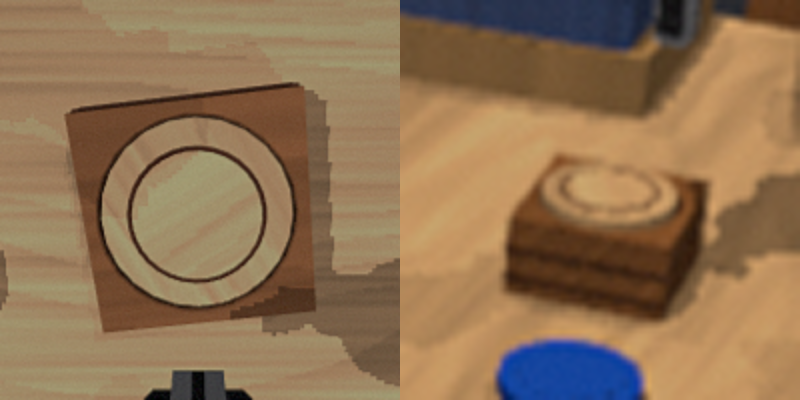

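The lid is centred in its box with an even gap all round. It went down 5 mm, then stopped hard at 16 to 19 N. The arm is about 15 cm up and clear.

```bash
python3 -c "
from station import ticket;print(ticket.finish_job())"
```

```text
the job is handed in; nothing more can be done
None
```

The rocking lid was the one on the box at about (0.473, -0.353), the first I tried; I tipped it at its edge (about 11 N at the end, above the stated 1 to 3 N), it fell back level, and I pressed its middle to 19 N until it stopped 5 mm lower, then handed the job in with the arm clear; I judged it home from that drop and a picture, without re-pressing its edge.

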